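Pop and open the sprung lid of a cuvette holder

TASK

Open the cuvette holder that has the blue release tab: press the tab down so that the sprung lid pops up by itself, then push the lid right over, past upright, until it rests back against its stop. Only touch and push, grasping nothing: do not lift the holder or shove it along the desk, leave the holder with the orange tab shut, and do not lift, shift or knock over the vials, glue stick and eraser standing about.

Things in the scene. Friction and masses are not known exactly. Their poses are not given: they have to be found in the camera images.
- holder_a: Cuvette holder with the blue tab, loose on the desk on rubber feet, about 1.5 kg. 150 mm long (x), 84 wide (y), lid top 60 high. Origin: on its underside, 21 mm farther from the tab end than the middle of its length; z up, -x points to the tab end (which faces roughly to the robot), +x to the lid's hinge. Under the lid is a flat black deck, 50 mm high, with four small square wells and a spring pin that pushes the lid up and stands up to 24 mm above the deck.
- holder_a_tab (a joint): Release tab, a blue plastic rocker at the front of the holder; 0 at rest, grows as its pad is pressed down, end of travel 0.25 rad. Its hook lets the lid go at about 0.14 rad. Spring-returned: pressing fully takes about 3.5 N and 7.5 mm of travel at the pad centre, up to 6 N nearer the hook.
- holder_a_tab_pad (a point): Centre of the top of the blue tab's pad, 34 (x) x 42 (y) mm, 47 mm above the desk, 76 mm before the holder's origin (-x); moves with the tab. The tab's hook stands up between pad and lid: its face lies 29 mm behind the pad centre, leans up to 7 mm towards the pad when pressed, and its top is 61 mm above the desk.
- holder_a_lid (a joint): Lid of the blue-tabbed holder, white plastic, about 78 x 76 x 8 mm plus a steel tongue of 18 mm width at its free edge; hinged along the holder's y at the far end, weighs 80 g, smooth (fingers slide on it). 0 latched shut; on release a spring pin lifts it to about 0.95 rad and no farther; 1.57 is upright; its stop is at 1.95 rad. Past upright it falls onto the stop and stays; let go short of upright it sinks back onto the spring pin.
- holder_a_lid_edge (a point): Middle of the underside of the blue-tabbed holder's lid at its free edge (the end of the steel tongue), 88 mm from the hinge axis; moves with the lid.
- holder_a_hinge (a point): Point on the hinge axis of the blue-tabbed holder's lid, mid-width, 55 mm above the desk and 48 mm behind the holder's origin (+x). The lid's underside lies 3 mm under the axis when shut.
- holder_b: The other holder, with an orange tab, otherwise the same in all sizes and axes; it is to stay shut and where it is.
- holder_b_lid (a joint): Lid of the orange-tabbed holder: 0 latched shut. It must stay shut.
- vial_white: Sample vial with a white-grey cap, 22 mm wide, 48 tall, loose; origin at the middle of its underside. Bystander.
- vial_red: Sample vial with a red cap, 28 mm wide, 72 tall, loose; origin at the middle of its underside. Bystander.
- glue_stick: Yellow glue stick with a blue cap standing upright, 27 mm wide, 90 tall, loose; origin at the middle of its underside. Bystander.
- eraser: Eraser in a blue sleeve, 19 x 44 x 12 mm, lying loose between the holders; origin at the middle of its underside. Bystander.

How it is judged:
On the way:
1. the blue-tabbed holder's lid has popped up on its spring (0.5 to 1.2 rad) with the robot not touching the lid (value of joint holder_a_lid between 0.5 and 1.2 rad and contact force between each of the arm, the fingers and holder_a_lid below 0.1 N), for 0.2 s.
At the end, for the whole second after the job is handed in: The blue-tabbed holder's lid rests at its stop (over 1.85 rad), at rest, its tab is back up, that holder stands flat within 30 mm of where it stood, the orange-tabbed holder is shut and within 30 mm of its place, and vials, glue stick and eraser are within 40 mm of theirs (value of joint holder_a_lid above 1.85 rad and velocity of joint holder_a_lid below 0.05 rad/s and value of joint each of holder_a_tab, holder_b_lid below 0.05 rad and distance of each of holder_a, holder_b from where it was at the start of the episode below 0.03 m and angle between holder_a's own z axis and vertical below 0.05 rad and distance of each of vial_white, vial_red, glue_stick, eraser from where it was at the start of the episode below 0.04 m); the robot touches nothing.
It fails at once if a holder was lifted or tipped (height (world z) of any of holder_a, holder_b above 0.012 m or angle between any of holder_a, holder_b's own z axis and vertical above 0.12 rad).
It fails at once if a holder was shoved more than 40 mm (distance of any of holder_a, holder_b from where it was at the start of the episode above 0.04 m).
It fails at once if the orange-tabbed holder was opened (value of joint holder_b_lid above 0.1 rad).
It fails at once if a bystander was lifted, shifted more than 40 mm or knocked over (distance of any of vial_white, vial_red, glue_stick, eraser from where it was at the start of the episode above 0.04 m or height (world z) of any of vial_white, vial_red, glue_stick, eraser above 0.015 m or angle between any of vial_white, vial_red, glue_stick's own z axis and vertical above 0.5 rad).
It also fails if it takes over 38 s, if anything falls off the work surface, if the arm or the gripper's body presses on something with over 40 N, if the wrist force passes 120 N, or if a joint passes its speed limit or range.

ROBOT

A 6-joint arm with a two-finger parallel gripper is mounted at the origin on a cart in front of the work surface, level with it; the furniture and walls round the work are solid. World frame = base frame: x ahead of the robot, y to its left, z up, the work surface at z = 0. Lengths are in m, angles in rad, forces in N, time in s.
With the tool pointing down it reaches from about 0.325 to 0.9 m from the base axis. Payload 3.5 kg.
Tool frame: the origin (TCP) lies on the centre line of the jaws, within the pads' length; the fingertips stand 22 mm ahead of it and the grasp point (between the pads) lies 3 mm ahead of it; z points along the fingers, y is the direction in which the jaws open and shut (so a half turn about z gives the same grasp; the last joint's range is limited). The gripper opens to 85 mm and grips with 20 to 120 N. Pads are 22 mm wide; open, the fingers measure 114 mm over their backs; the gripper's body (76 mm by 85 mm) begins 54 mm behind the grasp point. The pads swing forward as they close: fully open they stand 13 mm farther back than shut.
Start: joints at [-1.247, 0.276, -0.026, 1.268, 0, 1.467], TCP at [0.259, -0.569, 0.253] pointing down, gripper open.
Joint ranges: [-3.12, 3.12], [-0.85, 1.88], [-1.08, 1.24], [-1.95, 2.15], [-1.57, 1.53], [-3.14, 3.14]. Speed limits (rad/s): [2.57, 2.57, 3.14, 3.14, 3.14, 3.14].

INTERFACE

Orientations are given as [roll, pitch, yaw] about the fixed x, y, z axes, in that order (R = Rz(yaw) Ry(pitch) Rx(roll)).
In Python, from cell import robot gives the robot as it stands. Calls block until the motion is done:
- robot.goto(position, orientation): joint-space move of the TCP to a pose.
- robot.move_linear(position, vel=0.15, rotation=None, f_stop=None): straight line of the TCP; rotation=None keeps the orientation; vel is the mean speed in m/s. With f_stop (N) it stops when the force on the tool has changed by that much, and returns True; else False.
- robot.set_joints(angles): joint-space move.
- robot.open() and robot.clamp(strength=None): open the fingers fully, or close them until they stop; strength is the grip in N (None keeps the last).
- robot.wait(seconds).
- robot.ik(position, orientation): joint angles nearest the present ones, or None.
- robot.read_state(): the state.
- robot.read_camera(name): name is "scene" or "top" or "wrist"; returns a dict with "image" (480x640x3 uint8, red, green, blue), "z_map" (480x640 float32, m along the optical axis (not along the pixel's ray), 0 where there is no reading), "K" (3x3 intrinsics, pixels), "R" (3x3) and "t" (3): a world point X has camera coordinates R X + t. Camera axes: x right, y down, z forward; pixel columns grow to the right and rows downward; lengths in m; the calibration is good to about 2 mm. The wrist camera is an equidistant fisheye: a pixel r from the principal point sees the ray r / f radians off the axis. A picture is of the moment at which its call begins.
A pose or a line that the arm cannot do raises robot.Unreachable and nothing moves.
- robot.finish_job(): hands the job in, once; it reports no verdict.
The state is a dict: "t": time; "joint_pos": joint angles; "dq": joint speeds; "joint_torque": joint torques, N m; "tool_pos": TCP position; "ee_rot": TCP orientation; "force": force on the tool from outside, world axes, zero at the start; "torque": the same for the moment, N m; "gripper_width": opening from 0.0 (shut) to 1.0 (fully open).
Only numpy, scipy, OpenCV 4.12 (cv2) and the standard library are available. Lean on these libraries where they do the work, as an engineer would, in place of code of your own. Each camera call takes 0.05 s, during which the arm holds its last target.

## Working session

There is one attempt and no reset: what is moved stays moved. The work goes in short steps, each a Python script; the robot and the scene stay as the last script left them, time stands still between calls to the robot, and variables do not carry over. Pictures are saved under pics/ and viewed, and the job is handed in when it is done.

```bash
mkdir -p pics; ls; python3 - <<'E'
from cell import robot
import cv2,numpy as np
for n in("scene","top"):
    c=robot.read_camera(n); cv2.imwrite(f"pics/{n}0.png",c["image"][:,:,::-1]); np.savez(f"{n}0.npz",**c)
    print(n,c["K"],c["R"],c["t"])
print(robot.read_state())
E
```

```text
pics
scene [[618.62032818   0.         327.08051689]
 [  0.         618.62032818 238.80114811]
 [  0.           0.           1.        ]] [[-0.71523987 -0.69885398 -0.00591985]
 [-0.54247484  0.56049476 -0.62575288]
 [ 0.44062794 -0.44435204 -0.7799989 ]] [0.44050848 0.37238671 0.82802641]
top [[599.87325846   0.         315.57053662]
 [  0.         599.87325846 240.04144408]
 [  0.           0.           1.        ]] [[ 0.00972331 -0.99972923  0.02114061]
 [-0.99160481 -0.0123661  -0.12871278]
 [ 0.12893935 -0.01971161 -0.99145655]] [-0.03456668  0.61748448  1.17860853]
{'t': 0.1, 'joint_pos': array([-1.24738751e+00,  2.77075153e-01, -2.77801595e-02,  1.26801624e+00,
        2.26640244e-05,  1.46736209e+00]), 'dq': array([ 0.00049739, -0.00252277,  0.00139641,  0.00077351,  0.00109415,
        0.00097937]), 'joint_torque': array([ 9.47228386e-05, -4.46706820e+01,  2.96128392e+01,  8.47383868e-03,
       -1.14427071e-04,  4.86950725e-06]), 'tool_pos': array([ 0.25850792, -0.56828151,  0.25224302]), 'ee_rot': array([-3.13953086e+00, -2.36809887e-04,  4.26842783e-01]), 'force': array([ 0.04298558, -0.35705923, -0.0116897 ]), 'torque': array([ 0.02571194, -0.02111635,  0.01077789]), 'gripper_width': 1.002775856557758}
```

View pics/scene0.png

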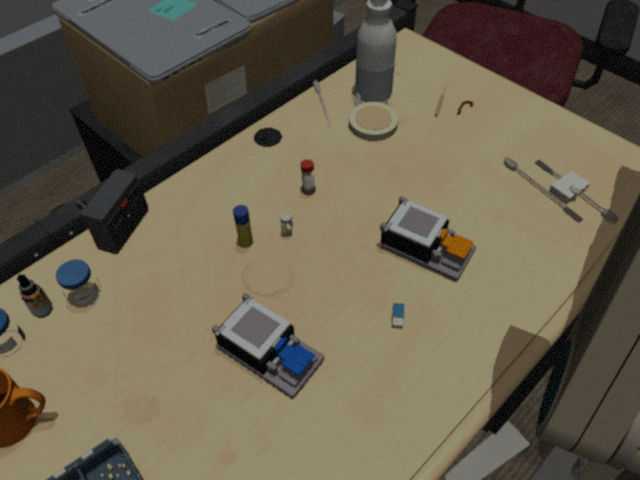

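View pics/top0.png

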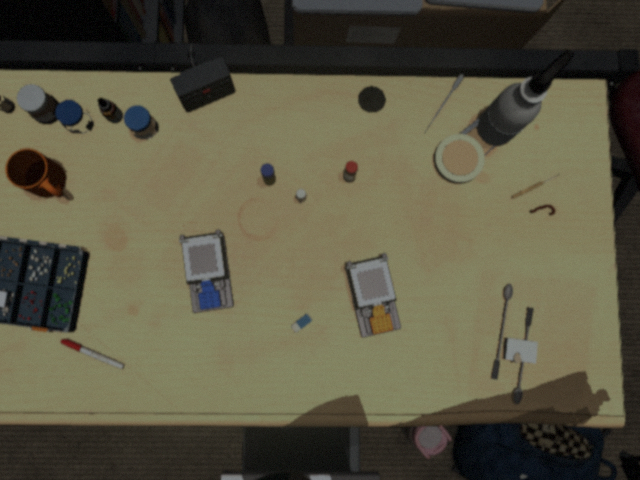

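```bash
python3 - <<'E'
import cv2,numpy as np
c=np.load("top0.npz");im=c["image"][:,:,::-1]
cv2.imwrite("pics/topcrop.png",cv2.resize(cv2.convertScaleAbs(im[225:320,155:275],alpha=1.6),None,fx=6,fy=6,interpolation=cv2.INTER_CUBIC))
s=np.load("scene0.npz");im=s["image"][:,:,::-1]
cv2.imwrite("pics/scenecrop.png",cv2.resize(cv2.convertScaleAbs(im[285:400,200:340],alpha=1.6),None,fx=5,fy=5,interpolation=cv2.INTER_CUBIC))
E
```

```text
(no output)
```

View pics/topcrop.png

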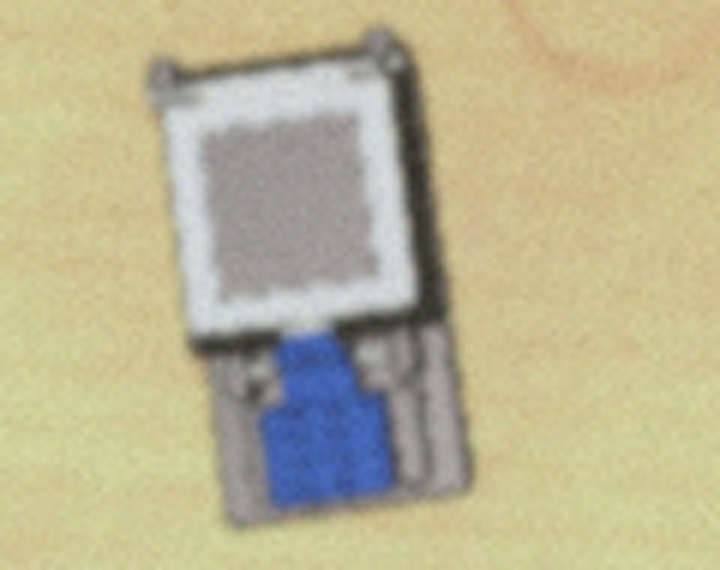

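View pics/scenecrop.png

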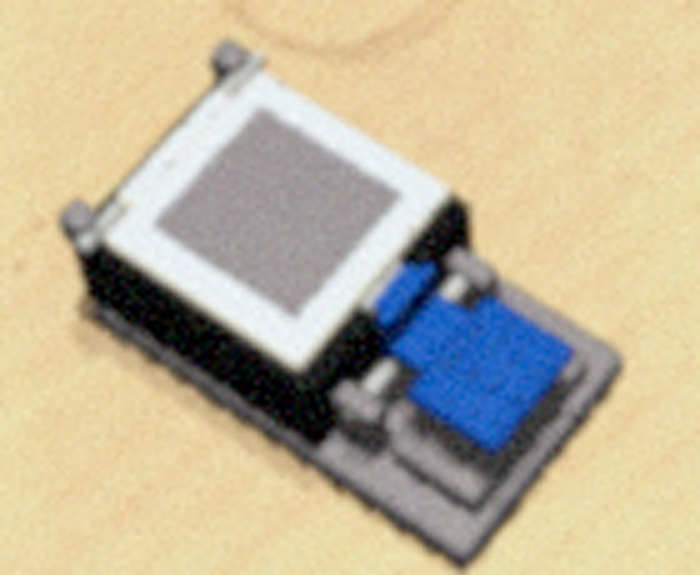

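```bash
cat > h.py <<'E'
import numpy as np
def plane(c,uv,z):
    R,t,K=c["R"],c["t"],c["K"]
    C=-R.T@t; out=[]
    for u,v in uv:
        d=R.T@np.linalg.inv(K)@np.array([u,v,1.]); out.append((C+d*(z-C[2])/d[2])[:2])
    return np.array(out)
E
python3 - <<'E'
from h import *
t=np.load("top0.npz");s=np.load("scene0.npz")
T=lambda l:[(155+(x+.5)/6-.5,225+(y+.5)/6-.5) for x,y in l]
S=lambda l:[(200+(x+.5)/5-.5,285+(y+.5)/5-.5) for x,y in l]
def rep(n,p):
    print(n,p.round(4).tolist(),"mean",p.mean(0).round(4))
    a=p[0]+p[1]-p[2]-p[3];print("  len",np.linalg.norm(a)/2,np.linalg.norm(p[0]-p[1]),"yaw",np.arctan2(a[1],a[0]))
# order: far L, far R, near R, near L
rep("pad top",plane(t,T([(262,407),(385,392),(397,490),(270,507)]),.047))
rep("lid top",plane(t,T([(163,92),(390,65),(415,305),(192,337)]),.060))
rep("pad sc",plane(s,S([(411,388),(498,297),(574,352),(494,452)]),.047))
rep("lid sc",plane(s,S([(98,232),(262,75),(455,190),(300,370)]),.060))
E
```

```text
pad top [[0.509, 0.2049], [0.5144, 0.1644], [0.4821, 0.1594], [0.476, 0.2011]] mean [0.4954 0.1824]
  len 0.032897013538876765 0.04086503234136069 yaw 0.13297158798667552
lid top [[0.6122, 0.2389], [0.6222, 0.1642], [0.5425, 0.1536], [0.5311, 0.2263]] mean [0.577  0.1958]
  len 0.08121702608686053 0.07540809037556002 yaw 0.1434892762410449
pad sc [[0.5073, 0.2074], [0.5107, 0.168], [0.4808, 0.1651], [0.4745, 0.2046]] mean [0.4933 0.1863]
  len 0.03140679911069867 0.03953099933273387 yaw 0.0915559694798756
lid sc [[0.6086, 0.242], [0.6155, 0.1696], [0.5412, 0.1561], [0.5295, 0.2303]] mean [0.5737 0.1995]
  len 0.07767155039019576 0.07274800892097211 yaw 0.16328298018034332
```

```bash
cat >> h.py <<'E'
PSI=0.148; PAD=np.array([.4945,.1840]); D=np.array([np.cos(PSI),np.sin(PSI)])
def tcp(dx,ztip,a):
    "TCP for tip centre dx (m) along holder x from pad centre, height ztip, tilt a"
    zt=np.array([np.sin(a)*D[0],np.sin(a)*D[1],-np.cos(a)])
    return np.r_[PAD+dx*D,ztip]-0.022*zt, [np.pi,-a,PSI]
def save(robot,n,f):
    import cv2
    c=robot.read_camera(n);cv2.imwrite(f"pics/{f}.png",c["image"][:,:,::-1]);return c
E
python3 - <<'E'
from cell import robot
from h import *
robot.clamp(20)
robot.goto(*tcp(.001,.15,.2)); 
robot.move_linear(tcp(.001,.065,.2)[0],vel=.12)
s=robot.read_state();print(s["t"],s["tool_pos"],s["ee_rot"],s["force"],s["gripper_width"])
save(robot,"scene","s1");save(robot,"wrist","w1");save(robot,"top","t1")
E
```

```text
5.4667 [0.49185775 0.18363442 0.08716909] [-3.14151067 -0.20124328  0.14792002] [0.0761184  1.12926991 0.44585214] -3.827283926347504e-05
```

```bash
python3 - <<'E'
import cv2
a=cv2.imread("pics/s1.png")[200:400,180:400];b=cv2.imread("pics/w1.png")
a=cv2.resize(a,None,fx=2,fy=2);b=cv2.resize(b,(480,360))
cv2.imwrite("pics/m1.png",cv2.resize(cv2.convertScaleAbs(cv2.hconcat([cv2.resize(a,(396,360)),b[:,40:440]]),alpha=1.5),None,fx=1,fy=1))
E
```

```text
(no output)
```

View pics/m1.png

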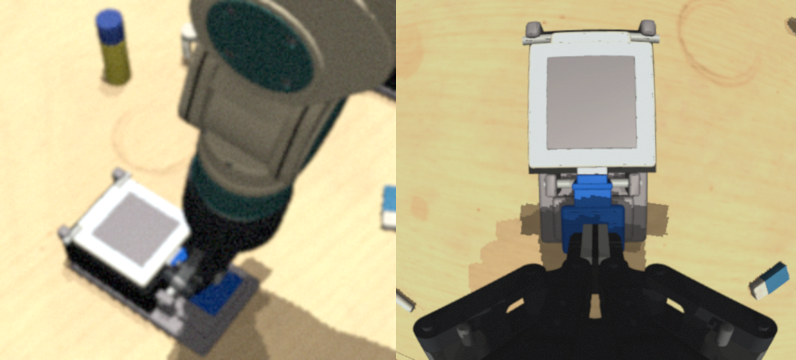

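```bash
python3 - <<'E'
from cell import robot
from h import *
hit=robot.move_linear(tcp(.001,.0395,.2)[0],vel=.05,f_stop=7)
s=robot.read_state();print(hit,s["t"],s["tool_pos"],s["force"])
save(robot,"wrist","w2")
E
python3 - <<'E'
import cv2
cv2.imwrite("pics/w2b.png",cv2.convertScaleAbs(cv2.imread("pics/w2.png"),alpha=1.5))
E
```

```text
True 6.1333 [0.49005012 0.18338892 0.06127262] [-2.39274534 -0.17987317  7.90619279]
```

View pics/w2b.png

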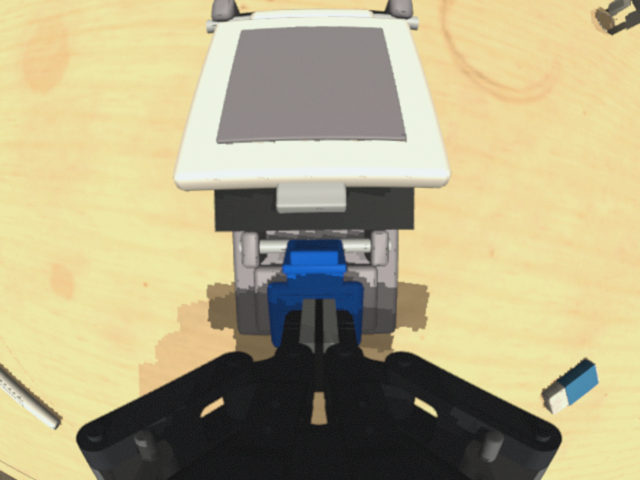

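The wrist picture shows the lid rising: its free edge is at about row 185, with black body visible below it. I'll back off and check.

```bash
python3 - <<'E'
from cell import robot
from h import *
p,o=tcp(-.02,.075,.2); robot.move_linear(p,vel=.12)
p,o=tcp(-.02,.105,.0); robot.move_linear(p,vel=.12,rotation=o)
robot.wait(.2)
s=robot.read_state();print(s["t"],s["tool_pos"],s["force"])
c=save(robot,"scene","s3");save(robot,"wrist","w3");np.savez("s3.npz",**c)
import cv2
a=cv2.resize(c["image"][200:400,180:400,::-1],(396,360));b=cv2.resize(cv2.imread("pics/w3.png"),(480,360))
cv2.imwrite("pics/m3.png",cv2.convertScaleAbs(cv2.hconcat([a,b[:,40:440]]),alpha=1.5))
E
```

```text
7.2833 [0.47226881 0.1805755  0.12529925] [-0.13596769 -0.93338681  0.6182884 ]
```

View pics/m3.png

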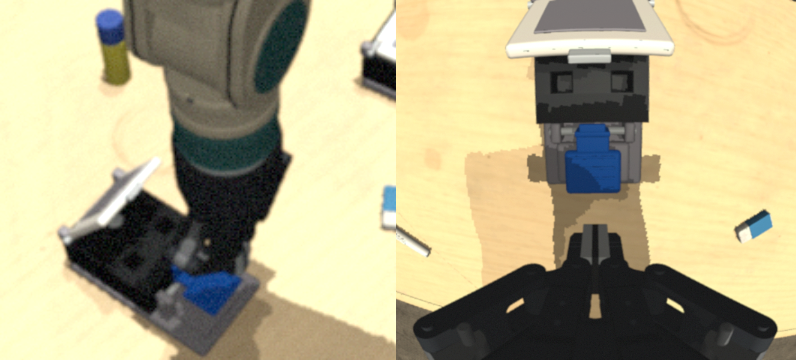

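The lid stands at roughly 0.95 rad and the robot is clear of it: in the left view the lid is at (130,195), with the fingers well in front. Next I push it over at a tip height of 105 mm.

```bash
python3 - <<'E'
from cell import robot
from h import *
p,o=tcp(.05,.105,0); print(robot.move_linear(p,vel=.12,rotation=o,f_stop=8))
p,o=tcp(.123,.105,0); print(robot.move_linear(p,vel=.06,f_stop=8))
s=robot.read_state();print(s["t"],s["tool_pos"],s["force"])
c=save(robot,"scene","s4");save(robot,"wrist","w4")
import cv2
a=cv2.resize(c["image"][200:400,180:400,::-1],(396,360));b=cv2.resize(cv2.imread("pics/w4.png"),(480,360))
cv2.imwrite("pics/m4.png",cv2.convertScaleAbs(cv2.hconcat([a,b[:,40:440]]),alpha=1.5))
E
```

```text
False
False
9.4833 [0.61572945 0.20207221 0.12691967] [ 0.52288598 -0.34196822  0.50275597]
```

View pics/m4.png

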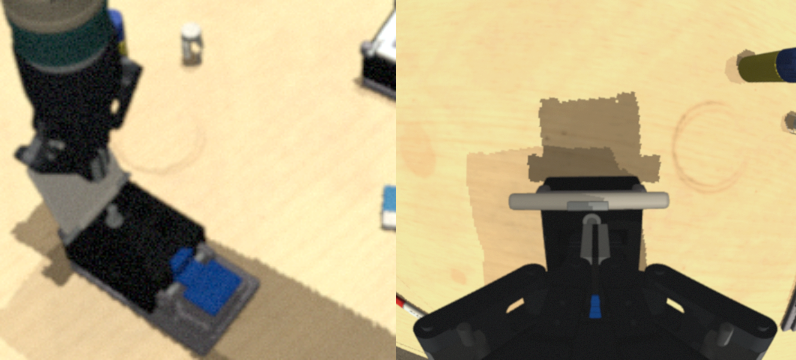

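The lid is near or past upright, edge-on at about (590,200) in the wrist view. I'll push a few mm more, then withdraw and look.

```bash
python3 - <<'E'
from cell import robot
from h import *
p,o=tcp(.131,.105,0); print(robot.move_linear(p,vel=.05,f_stop=5), robot.read_state()["force"])
robot.wait(.3)
p,o=tcp(.05,.115,0); robot.move_linear(p,vel=.1)
p,o=tcp(-.08,.2,0); robot.move_linear(p,vel=.15)
s=robot.read_state();print(s["t"],s["tool_pos"],s["force"])
c=save(robot,"scene","s5");w=save(robot,"wrist","w5");np.savez("s5.npz",**c)
import cv2
a=cv2.resize(c["image"][200:400,180:400,::-1],(396,360));b=cv2.resize(cv2.imread("pics/w5.png"),(480,360))
cv2.imwrite("pics/m5.png",cv2.convertScaleAbs(cv2.hconcat([a,b[:,40:440]]),alpha=1.5))
E
```

```text
False [0.78954249 0.57668098 0.30236927]
12.3417 [0.41573976 0.17222423 0.22163062] [-0.35177972 -0.25460212 -0.65754547]
```

View pics/m5.png

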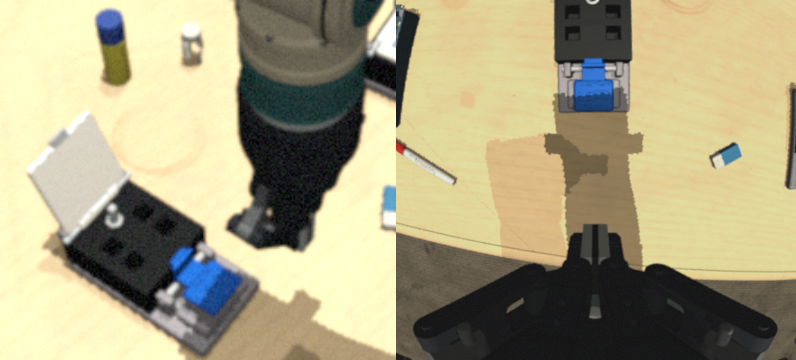

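View pics/s5.png

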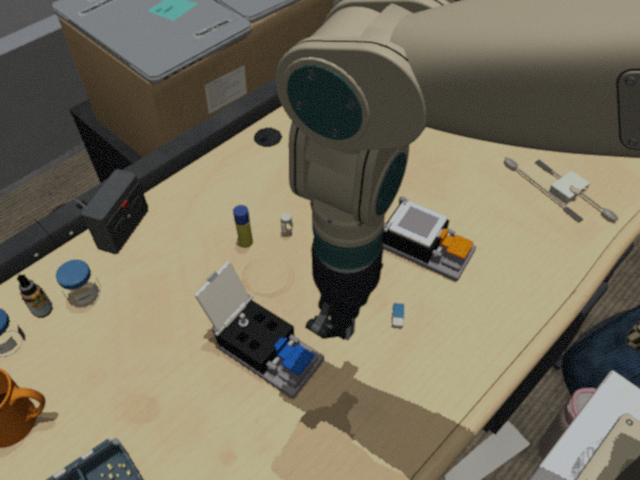

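```bash
python3 - <<'E'
from h import *
c=np.load("s5.npz");K,R,t=c["K"],c["R"],c["t"]
P=[]
for v in range(285,315):
  for u in range(205,240):
    z=c["z_map"][v,u]
    if z>0:P.append(R.T@(np.linalg.inv(K)@[u,v,1.]*z-t))
P=np.array(P);X=(P[:,:2]-PAD)@D
m=(P[:,2]>.075)&(P[:,2]<.13)&(X>.11)&(X<.17)
b=np.polyfit(P[m,2],X[m],1);print(m.sum(),"angle",np.pi/2+np.arctan(b[0]),"resid",np.std(X[m]-np.polyval(b,P[m,2])))
a=np.load("scene0.npz")["image"].astype(int);d=np.abs(a-c["image"]).max(2)
for n,(u,v) in dict(eraser=(398,315),glue=(243,227),white=(286,225),base=(297,384)).items(): print(n,np.mean(d[v-8:v+8,u-8:u+8]))
E
```

```text
882 angle 1.9411946518126368 resid 0.0013539294015091547
eraser 32.2421875
glue 21.76953125
white 30.05859375
base 18.73828125
```

```bash
python3 - <<'E'
from cell import robot
robot.finish_job(); print(robot.read_state()["t"])
E
```

```text
the job is handed in; nothing more can be done
the job is handed in; nothing more can be done
```

The blue-tabbed holder is open, with its lid resting back at the stop, and I handed the job in at about 12.5 s of the 38 s allowed.

**What I did:** With the fingers closed, I pressed the blue tab until the force reached about 7 N, and the lid popped up by itself. I backed clear, then pushed the lid's free edge over past upright with the fingers at about 105 mm height, and withdrew.

**Last checks:**
- **Lid:** a plane fit to the depth image gives 1.94 rad; the stop is at 1.95 and the requirement is over 1.85.
- **Blue tab and holder:** by eye in the final picture, the tab is back up and the holder stands flat in its place.
- **Orange holder, glue stick, white vial and eraser:** the orange holder is shut. All four are at the same pixel positions as at the start, by eye.
- **Red vial:** hidden behind the arm in the last picture, so I did not check it; the arm never worked near it.
- **Pixel comparison:** I also compared the start and end pictures by pixel difference. It showed differences of 19–32 grey levels everywhere I looked. I put this down to noise and shadow, so it settled nothing, and I relied on the visual check.

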